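# Prop open the darkroom accessory chest

## Robot

A 6-joint arm with a two-finger parallel gripper is mounted at the origin on the work surface; the furniture and walls round the work are solid. World frame = base frame: x ahead of the robot, y to its left, z up, the work surface at z = 0. Lengths are in mm, angles in degrees, forces in N, time in s.
With the tool pointing down it reaches from about 325 to 900 mm from the base axis. Payload 6.1 kg.
Tool frame: the origin (TCP) lies midway between the tips of the shut fingers; the grasp point (between the pads) lies tcp_to_grasp behind it (tcp_to_grasp is the distance from the TCP to the grasp point, in mm); z points along the fingers, y is the line along which they close (so a half turn about z gives the same grasp; the last joint's range is limited). The gripper opens to 85 mm and grips with 20 to 120 N. Pads are 22 mm wide; open, the fingers measure 114 mm over their backs; the gripper's body (76 mm by 85 mm) begins 54 mm behind the grasp point. The pads swing forward as they close: fully open they stand 13 mm farther back than shut.
Start: joints at [60.212, 12.628, 87.462, -0, 79.91, -7.225], TCP at [239.81, 577.154, 201.2] pointing down, gripper open.
Joint ranges: [-170.65, 170.65], [-52.31, 119.04], [5.05, 147.46], [-71.25, 251.25], [11.57, 151.72], [-153.62, 153.62]. Speed limits (degrees/s): [147.25, 147.25, 172.46, 180, 180, 180].

## Interface

Orientations are given as [roll, pitch, yaw] about the fixed x, y, z axes, in that order (R = Rz(yaw) Ry(pitch) Rx(roll)).
In Python, from plant import * gives the robot as it stands.
- The arm moves only by the tool step_arm, never from a script. Its argument "motion" is one flat list of numbers, 7 for each row, row after row: the finger opening in cm, from 0 to 8.54, then the shift along the tool's x, y, z in cm, then the turn, a rotation vector about the tool's x, y, z in degrees. A call has 1 to 12 rows; each row is the pose to reach, as a shift and turn from the pose commanded when the call began, along the tool's axes at that moment; what a row does not reach only later rows make up. A row lasts 1/12 s, in which the tool goes at most 41.7 mm and 7.16 degrees, less where a joint would pass 70% of its speed; a pose out of reach is approached as far as the arm can. A call with a gripper value outside its range is refused whole. The fingers move at their own pace and stop on an object; the grip force is fixed at half the most. Time passes only in rows, so rows that repeat a pose let the fingers close. It gives the time, the measured TCP pose, the force, the opening and the grip force at its end, in the units of the state.
- state(): the state, without advancing time (a new reading comes with each control period).
- camera(name): name is "scene" or "top" or "wrist"; returns the picture (420x560x3 uint8, blue, green, red); there is no depth.
- get_calibration(name): a dict with "intrinsics" (3x3 intrinsics, pixels), "rvec" (rotation vector, rad) and "tvec" (3), from world to camera coordinates, as OpenCV has them; the wrist camera has in their place "tool_from_camera" (4x4, takes a point from camera to tool coordinates, whose origin is the TCP and whose axes are the flange's). Camera axes: x right, y down, z forward; pixel columns grow to the right and rows downward; lengths in mm; the calibration is good to about 2 mm. The wrist camera is an equidistant fisheye: a pixel r from the principal point sees the ray r / f radians off the axis. A picture is of the moment at which its call begins: read the wrist's pose just before it. get_calibration takes no time and is no camera call.
- job_done(): hands the job in; it is judged then, once.
The state is a dict: "time": time; "q": joint angles; "qvel": joint speeds; "joint_efforts": joint torques, N m; "tcp_pos": TCP position; "orientation": TCP orientation; "ft_force": force on the tool from outside, world axes, zero at the start; "torque": the same for the moment, N m; "finger_gap": opening from 0.0 (shut) to 1.0 (fully open); "finger_force": force on a finger pad.
Only numpy, scipy, OpenCV 4.12 (cv2) and the standard library are available. Lean on these libraries where they do the work, as an engineer would, in place of code of your own. Each camera call takes 0.05 s, during which the arm holds its last target. There are 200 camera calls.

## Task

Open the grey accessory chest with its prop: take the red grip of the steel prop rod on the chest's side, swing the rod up out of its clip so that it lifts the blue lid, and carry it on until the white nose sits in the yellow-marked slot of the lid. Let go, leaving the lid held open by the rod alone, and do not disturb the beaker, the timer or the dropper bottle.

Things in the scene. Friction and masses are not known exactly. Their poses are not given: they have to be found in the camera images.
- chest: Grey chest fixed to the worktop, 260 (x) x 200 (y) x 115 mm, with a flat blue lid hinged along its far (+x) top edge. Origin: centre of its underside; z up. The prop rod lies along its -y side, within y = -136 mm. In this frame the prop's pivot axis is parallel to y through x -125, z 85 mm; the lid's hinge axis is parallel to y through x 125, z 115 mm.
- prop (a joint): Angle of the prop, rad. 0: lies level in its open-topped clip, free end to the chest's +x; grows as that end swings up and back, limit 1.4. Turns easily, falls back if let go. From about 0.1 the nose slides along under the strip on the lid's edge, raising the lid (up to 15 N); near 0.96 the lid drops 12 mm onto the nose, which then lies in the slot at 0.94 to 1.03, stopped by the slot's front end.
- lid (a joint): Opening angle of the lid, rad. 0: shut; about 0.7 when propped in the slot. About 0.4 kg, no spring: it falls shut if the prop is not in the slot.
- prop_grip (a point): Centre of the red round grip at the prop's free end: a level bar 16 mm thick, 64 mm long, with a 20 mm end collar, along the chest's y, sticking out sideways from the rod; 180 mm from the pivot axis, at y = -187 mm of the chest. Take it from above with fingers on its +x and -x sides; it may turn between the fingers as the rod swings.
- prop_nose (a point): Centre of the white nylon nose on the same cross-pin as the red grip but on the chest's side of the rod: 12 mm diameter, 79 mm from the grip's centre, on the same axis; 180 mm from the pivot axis.
- lid_slot (a point): Where the nose's centre lies when it sits in the slot: the slot is a notch open downwards, 28 mm long and 14 mm deep, in the steel strip along the lid's -y edge under the yellow mark. It moves with the lid, 195 mm from the lid hinge axis.
- beaker: White plastic beaker, 71 mm wide, 88 mm high, loose bystander. Origin: centre of its underside.
- stop_clock: Small white countdown timer, 44 x 66 x 69 mm, loose bystander beside the beaker and dropper bottle (another, fixed, stands far off). Origin: centre of its underside.
- dropper_bottle: White dropper bottle with a red tip, 42 mm wide, 113 mm high, loose bystander. Origin: centre of its underside.

How it is judged:
By the outcome, as a careful person would: the job done as asked, in the order asked, and still so for the second after the job is handed in, with the robot touching nothing.
It also fails if it takes over 40 s, if anything falls off the work surface, if the arm or the gripper's body presses on something with over 40 N, if the wrist force passes 120 N, or if a joint passes its speed limit or range.

## Working session

There is one attempt and no reset: what is moved stays moved. The work goes in short steps, Python scripts to look and compute and a tool call to move; the robot and the scene stay as the last step left them, time stands still between calls to the robot, and variables do not carry over. Pictures are saved under pics/ and viewed, at most 10 in all, crops included, and the job is handed in when it is done.

Besides the shell and the picture viewer there is one more tool, called after ">>>" as name(argument=value, ...) on one line, values as JSON. step_arm: Moves the arm, as the interface text tells. Its arguments: {"type":"object","properties":{"motion":{"type":"array"}},"required":["motion"]}

```bash
mkdir -p pics; ls
python3 - <<'E'
from plant import *
import cv2
s=state();print(s)
for n in("scene","top","wrist"):
    cv2.imwrite(f"pics/{n}0.png",camera(n)); print(n,get_calibration(n))
E
```

```text
pics
{'time': 0.0, 'q': array([ 6.02100529e+01,  1.26762991e+01,  8.75275393e+01,  6.03487172e-04,
        7.99109364e+01, -7.22482487e+00]), 'qvel': array([-0.02422203, -0.04054329,  0.00105031,  0.09362814, -0.01428162,
       -0.13299949]), 'joint_efforts': array([ 3.85428202e-04, -4.96877933e+01, -3.89403677e+01,  4.81349753e-05,
        1.08313136e-02,  2.79454838e-05]), 'tcp_pos': array([239.48911727, 576.55500355, 200.07149398]), 'orientation': array([-1.79886211e+02, -1.50236488e-02,  1.57434756e+02]), 'ft_force': array([-0.13644069,  0.41174705,  0.50190454]), 'torque': array([-0.03622912, -0.0376031 , -0.01232092]), 'finger_force': 0.0, 'finger_gap': 1.001138386338983}
scene {'intrinsics': array([[471.14592769,   0.        , 282.53240511],
       [  0.        , 471.14592769, 217.58564545],
       [  0.        ,   0.        ,   1.        ]]), 'rvec': array([ 2.14069759, -1.10488292,  0.45927332]), 'tvec': array([-323.55659947,  386.31117963,  823.39165096])}
top {'intrinsics': array([[534.98026466,   0.        , 280.99263459],
       [  0.        , 534.98026466, 208.39058996],
       [  0.        ,   0.        ,   1.        ]]), 'rvec': array([ 2.18074863, -2.18194076,  0.05164623]), 'tvec': array([ -12.18779743,  555.74491195, 1304.58981001])}
wrist {'intrinsics': array([[325.1922621 ,   0.        , 283.60868257],
       [  0.        , 325.1922621 , 212.10520696],
       [  0.        ,   0.        ,   1.        ]]), 'tool_from_camera': array([[-5.19578618e-04, -9.59054223e-01, -2.83222044e-01,
         7.26472352e+01],
       [ 9.99999316e-01, -2.01437432e-04, -1.15241327e-03,
         6.22171524e-01],
       [ 1.04817529e-03, -2.83222449e-01,  9.59053672e-01,
        -1.73069899e+02],
       [ 0.00000000e+00,  0.00000000e+00,  0.00000000e+00,
         1.00000000e+00]])}
```

Run:
```python
import plant
print([n for n in dir(plant) if n[0]!='_']); print(getattr(plant,'tcp_to_grasp',None))
import cv2,numpy as np
```

```text
['PlanningError', 'camera', 'get_calibration', 'job_done', 'state', 'tcp_to_grasp']
18.700000000000003
```

View pics/scene0.png

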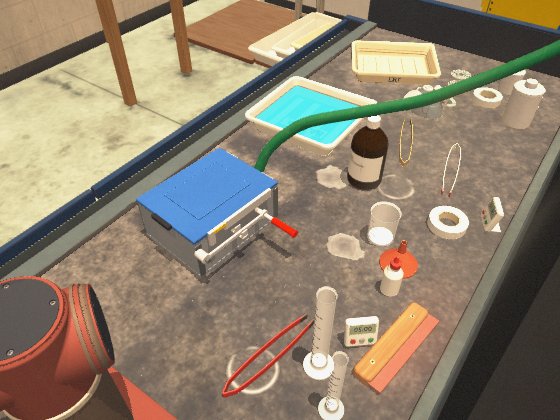

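View pics/top0.png

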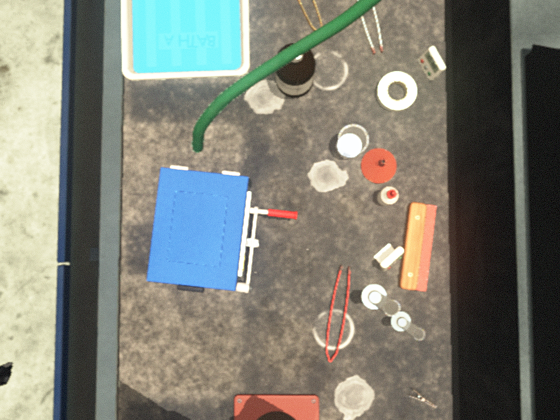

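Run:
```python
import cv2,numpy as np
a=cv2.imread("pics/scene0.png")[140:280,130:310]; b=cv2.imread("pics/top0.png")[155:300,140:310]
f=lambda i:cv2.resize(i,None,fx=3.5,fy=3.5,interpolation=cv2.INTER_CUBIC)[:,:]
cv2.imwrite("pics/c1.png",f(a)[:490]);cv2.imwrite("pics/c2.png",f(b))
for n in("scene0","top0"):
    i=cv2.imread(f"pics/{n}.png").astype(int); m=((i[...,2]>130)&(i[...,1]<70)&(i[...,0]<70)).astype(np.uint8)
    c=cv2.connectedComponentsWithStats(m); 
    for k in range(1,c[0]):
        if c[2][k,4]>25: print(n,c[2][k],c[3][k])
```

```text
scene0 [271 217  27  21 197] [284.19796954 227.00507614]
scene0 [393 257   6   7  27] [395.96296296 260.07407407]
scene0 [390 263  11   7  35] [394.34285714 266.85714286]
scene0 [224 319  76  73 284] [260.31690141 352.51056338]
scene0 [223 326  86  71 290] [264.80344828 367.24827586]
scene0 [ 56 361  33  14 106] [ 70.63207547 368.36792453]
scene0 [111 372  20  37 154] [121.74025974 387.83116883]
```

View pics/c1.png

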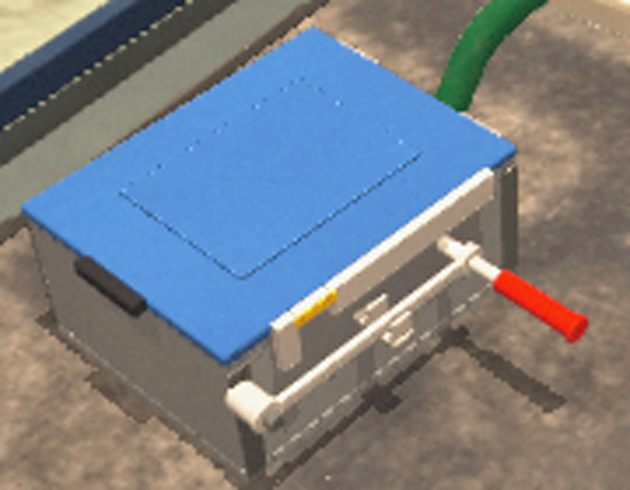

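View pics/c2.png

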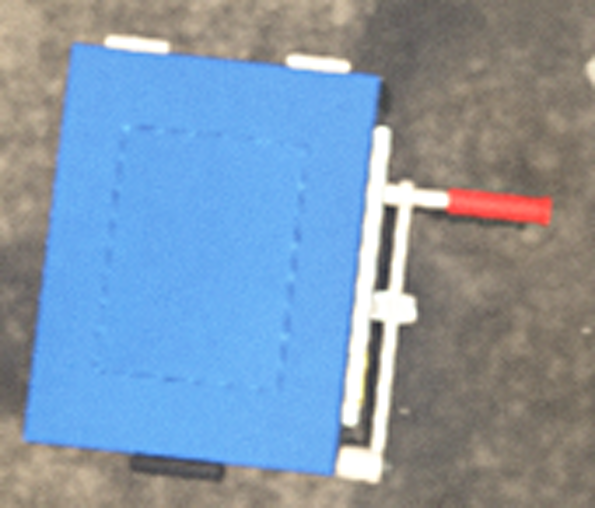

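```bash
cat > h.py <<'E'
from plant import *
import cv2,numpy as np
from scipy.optimize import least_squares
from scipy.spatial.transform import Rotation as R
C={n:get_calibration(n) for n in("scene","top")}
def proj(n,P): c=C[n];return cv2.projectPoints(np.float64(P),c["rvec"],c["tvec"],c["intrinsics"],None)[0][:,0]
def tri(px):  # {cam:(u,v)}
    f=lambda p:np.concatenate([proj(n,[p])[0]-px[n] for n in px])
    r=least_squares(f,[400,0,100]);return r.x,r.cost
E
python3 - <<'E'
from h import *
cs=lambda p:np.array(p)/3.5+[130,140]-.36
ct=lambda p:np.array(p)/3.5+[140,155]-.36
S=cs([(22,208),(313,28),(516,152),(228,361),(497,280),(580,328)])
T=ct([(25,440),(73,43),(382,76),(335,475),(448,202),(550,210)])
X=[tri({"scene":a,"top":b}) for a,b in zip(S,T)]
for x in X: print(x[0].round(1),round(x[1],2))
def pts(p):
    x,y,t,zl,dx,dy,g=p; h=130+dx;w=100+dy
    L=np.array([(-h,w,zl),(h,w,zl),(h,-w,zl),(-h,-w,zl),(55,-155-g,85),(55,-219,85)])
    return L@R.from_euler('z',t).as_matrix().T+[x,y,0]
f=lambda p:np.concatenate([(proj("scene",pts(p))-S).ravel(),(proj("top",pts(p))-T).ravel(),p[4:]/5])
r=least_squares(f,[450,150,0,122,0,0,0.]);p=r.x
print(p.round(3),r.cost,f(p).round(1))
P=lambda v:R.from_euler('z',p[2]).as_matrix()@v+[p[0],p[1],0]
print("yaw",np.degrees(p[2]),"grip",P([55,-187,85]))
s=state();print(s["time"])
for n,a,b in(("beaker",(349,145),(382,238)),("bottle",(390,194),(395,265))):print(n,tri({"top":a,"scene":b}))
E
```

```text
[386.6 289.4 122.2] 0.09
[645.  262.1 122.1] 0.03
[622.5  60.2 119.3] 0.08
[364.8  87.8 123.3] 0.27
[541.8  18.   86.8] 0.03
[536.7 -50.7  88. ] 0.01
[ 5.04757e+02  1.74660e+02 -1.07000e-01  1.21945e+02 -4.38000e-01
  1.45800e+00 -3.36400e+00] 2.6023587760607394 [-0.2  0.  -0.2  0.2  0.4 -0.8 -0.3  0.4  0.5  0.2 -0.9  0.8  0.2 -0.3
  0.3  0.1 -0.2 -0.1  0.5 -0.6 -0.1 -0.5 -0.7  0.3 -0.1  0.3 -0.7]
yaw -6.13748889142979 grip [539.44840917 -17.14829901  85.        ]
0.15
beaker (array([ 718.50638124, -185.97023773,   -3.84139827]), np.float64(0.8590848291949923))
bottle (array([ 585.60696884, -270.03982824,   84.42067534]), np.float64(0.2575772346723355))
```

```bash
cat >> h.py <<'E'
CH=np.array([504.8,174.7,0]);YAW=-6.14
def W(v): return R.from_euler('z',YAW,degrees=True).as_matrix()@np.array(v,float)+CH
def goal(p,yaw=90+YAW,ref=None):
    s=state(); 
    p0,o0=(s["tcp_pos"],s["orientation"]) if ref is None else ref
    A=R.from_euler('xyz',o0,degrees=True);B=R.from_euler('xyz',[180,0,yaw],degrees=True)
    return (A.inv().apply(np.array(p)-p0)/10).round(2),(A.inv()*B).as_rotvec(degrees=True).round(1)
E
python3 - <<'E'
from h import *
g=W([55,-189,180]);print(g,goal(g,ref=([239.81,577.154,201.2],[180,0,157.437])))
E
```

```text
[539.26938897 -19.09850676 180.        ] (array([-50.53, -43.57,   2.12]), array([ 0. , -0. , 73.6]))
```

>>> step_arm(motion=[8.5,-12.6,-10.9,0,0,0,18.4,8.5,-25.2,-21.8,0,0,0,36.8,8.5,-37.8,-32.7,0,0,0,55.2,8.5,-50.5,-43.6,0,0,0,73.6,8.5,-50.5,-43.6,0,0,0,73.6,8.5,-50.5,-43.6,0,0,0,73.6,8.5,-50.5,-43.6,0,0,0,73.6,8.5,-50.5,-43.6,0,0,0,73.6,8.5,-50.5,-43.6,0,0,0,73.6,8.5,-50.5,-43.6,0,0,0,73.6,8.5,-50.5,-43.6,0,0,0,73.6,8.5,-50.5,-43.6,0,0,0,73.6])

```text
time: 1.15
tcp_pos: [464.2, 128.2, 201.2]
orientation: [180.0, -0.0, 83.7]
ft_force: [1.4, 0.3, 0.6]
finger_gap: 0.997
finger_force: 0.0
```

Run:
```python
from h import *
s=state();print(s["tcp_pos"],s["orientation"],s["qvel"]);print(goal(W([55,-189,180])))
```

```text
[464.23651854 128.20039641 201.20994578] [ 1.79984376e+02 -7.57522808e-03  8.37064663e+01] [-57.66039844  11.91033221 -10.65804281   0.14331879  -1.56025987
 -60.49127929]
(array([-13.82,   9.07,   2.12]), array([ 0. , -0. , -0.2]))
```

>>> step_arm(motion=[8.5,-13.8,9.1,2,0,0,0,8.5,-13.8,9.1,2,0,0,0,8.5,-13.8,9.1,2,0,0,0,8.5,-13.8,9.1,2,0,0,0,8.5,-13.8,9.1,2,0,0,0,8.5,-13.8,9.1,2,0,0,0,8.5,-13.8,9.1,2,0,0,0])

```text
time: 1.73
tcp_pos: [539.0, -16.6, 180.7]
orientation: [-179.9, -0.0, 83.8]
ft_force: [-0.2, 0.2, -1.6]
finger_gap: 0.997
finger_force: 0.0
```

Run:
```python
from h import *
s=state();print(s["tcp_pos"],s["orientation"]);print(goal(W([55,-189,70])))
i=camera("wrist");c=get_calibration("wrist");K=c["intrinsics"];M=c["tool_from_camera"]
cv2.imwrite("pics/w1.png",i)
A=R.from_euler('xyz',s["orientation"],degrees=True)
def wp(P):
    t=A.inv().apply(np.array(P)-s["tcp_pos"]); q=M[:3,:3].T@(t-M[:3,3])
    return cv2.fisheye.projectPoints(q.reshape(1,1,3),np.zeros(3),np.zeros(3),K,np.zeros(4))[0].ravel()
for y in(-155,-187,-219): print(y,wp(W([55,y,85])))
b=i.astype(int); m=((b[...,2]>110)&(b[...,1]<70)&(b[...,0]<70)).astype(np.uint8)
k=cv2.connectedComponentsWithStats(m)
for j in range(1,k[0]):
    if k[2][j,4]>80: print(k[2][j],k[3][j])
```

```text
[539.0432012  -16.63907934 180.66556889] [-1.79917676e+02 -3.44990613e-02  8.37828743e+01]
(array([-0.25,  0.07, 11.07]), array([-0.1, -0. , -0.1]))
-155 [284.9344834  167.95190947]
-187 [284.9686839  204.95348472]
-219 [284.99010814 239.80247274]
[ 275  163   21   80 1362] [284.82378855 203.28707783]
[ 61 283  84  17 382] [106.39267016 288.86125654]
[ 58 290  64  26 375] [ 88.152 303.304]
```

View pics/w1.png

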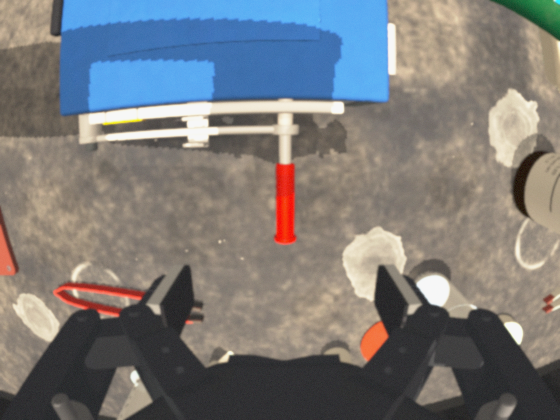

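>>> step_arm(motion=[8.5,-0.2,0.1,4,0,0,0,8.5,-0.2,0.1,8,0,0,0,8.5,-0.2,0.1,11.6,0,0,0,8.5,-0.2,0.1,11.6,0,0,0,8.5,-0.2,0.1,11.6,0,0,0,8.5,-0.2,0.1,11.6,0,0,0])

```text
time: 2.28
tcp_pos: [541.7, -18.1, 67.5]
orientation: [179.8, 0.0, 83.9]
ft_force: [-0.1, -0.3, 0.8]
finger_gap: 0.995
finger_force: 0.0
```

>>> step_arm(motion=[0,0,0,0,0,0,0,0,0,0,0,0,0,0,0,0,0,0,0,0,0,0,0,0,0,0,0,0,0,0,0,0,0,0,0,0,0,0,0,0,0,0,0,0,0,0,0,0,0,0,0,0,0,0,0,0,0,0,0,0,0,0,0])

```text
time: 3.03
tcp_pos: [540.2, -18.9, 65.1]
orientation: [-180.0, -0.0, 83.8]
ft_force: [-0.4, 0.2, 0.2]
finger_gap: 0.001
finger_force: 0.0
```

Run:
```python
from h import *
s=state();print(s["finger_gap"],s["finger_force"],s["tcp_pos"])
i=camera("wrist");j=camera("scene")[150:300,180:330]
cv2.imwrite("pics/m1.png",np.hstack([i[60:420,120:520],cv2.resize(j,(360,360))]))
```

```text
0.0008174184844592429 0.0 [540.24171195 -18.92783905  65.08199698]
```

View pics/m1.png

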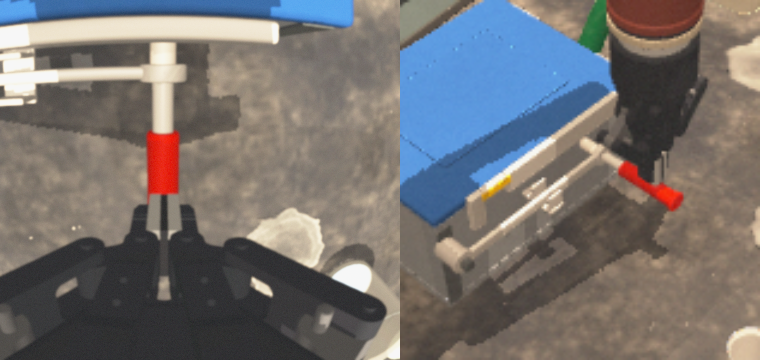

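```bash
cat >> h.py <<'E'
def wp(P,s):
    c=get_calibration("wrist");K=c["intrinsics"];M=c["tool_from_camera"]
    A=R.from_euler('xyz',s["orientation"],degrees=True)
    t=A.inv().apply(np.array(P)-s["tcp_pos"]); q=M[:3,:3].T@(t-M[:3,3])
    return cv2.fisheye.projectPoints(q.reshape(1,1,3),np.zeros(3),np.zeros(3),K,np.zeros(4))[0].ravel().round(1)
E
python3 - <<'E'
from h import *
s=state()
for z in(45,65,85,105,125):
  print(z,[wp(W([55,y,z]),s) for y in(-136,-155,-187,-219)],[wp(W([55+d,-155,z]),s)[0] for d in(-8,8)])
print("tcp",wp(s["tcp_pos"],s),proj("scene",[s["tcp_pos"],s["tcp_pos"]+[0,0,20]]).round(1),proj("top",[s["tcp_pos"]]))
print("grip",proj("scene",[W([55,y,85]) for y in(-155,-187,-219)]).round(1))
cv2.imwrite("pics/m2.png",np.hstack([cv2.resize(camera("scene")[200:260,250:320],None,fx=5.5,fy=5.5,interpolation=cv2.INTER_CUBIC),cv2.resize(camera("top")[185:245,245:315],None,fx=5.5,fy=5.5,interpolation=cv2.INTER_CUBIC)]))
E
```

```text
45 [array([282.8, 152.2]), array([282.8, 183.4]), array([282.9, 233.2]), array([283. , 277.9])] [np.float64(269.6), np.float64(296.0)]
65 [array([282.6, 156.1]), array([282.7, 190.7]), array([282.8, 245.2]), array([282.9, 293.1])] [np.float64(268.0), np.float64(297.3)]
85 [array([282.4, 161. ]), array([282.5, 199.8]), array([282.6, 259.8]), array([282.8, 311.1])] [np.float64(266.1), np.float64(298.9)]
105 [array([282.2, 167.3]), array([282.3, 211.4]), array([282.4, 278. ]), array([282.6, 332.7])] [np.float64(263.6), np.float64(301.0)]
125 [array([281.9, 175.8]), array([282. , 226.8]), array([282.2, 301. ]), array([282.4, 358.8])] [np.float64(260.3), np.float64(303.7)]
tcp [284.4 247.9] [[284.5 233.4]
 [284.5 227.3]] [[283.35901227 213.62519774]]
grip [[273.2 220.5]
 [283.7 227.2]
 [294.4 234.1]]
```

View pics/m2.png

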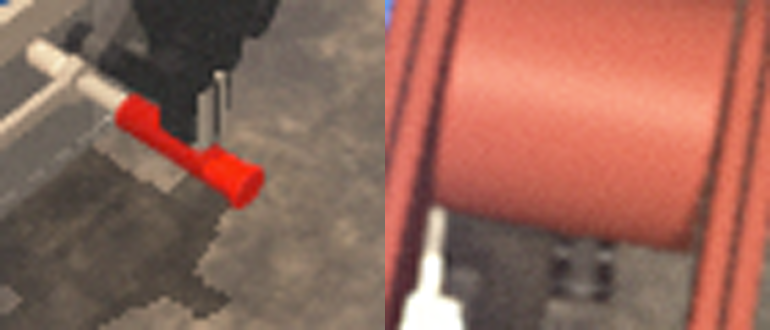

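>>> step_arm(motion=[8.5,0,0,0,0,0,0,8.5,0,0,0,0,0,0,8.5,0,0,0,0,0,0,8.5,0,0,0,0,0,0,8.5,0,0,0,0,0,0,8.5,0,0,0,0,0,0,8.5,0,0,1.2,0,0,0,8.5,0,0,2.4,0,0,0,8.5,0,0,2.4,0,0,0,8.5,0,0,2.4,0,0,0,8.5,0,0,2.4,0,0,0])

```text
time: 4.15
tcp_pos: [539.9, -18.8, 40.6]
orientation: [-179.9, -0.0, 83.8]
ft_force: [-0.3, 0.4, 0.0]
finger_gap: 0.993
finger_force: 0.0
```

>>> step_arm(motion=[0,0,0,0,0,0,0,0,0,0,0,0,0,0,0,0,0,0,0,0,0,0,0,0,0,0,0,0,0,0,0,0,0,0,0,0,0,0,0,0,0,0,0,0,0,0,0,0,0,0,0,0,0,0,0,0])

```text
time: 4.82
tcp_pos: [539.8, -18.8, 41.5]
orientation: [-179.9, 0.0, 83.8]
ft_force: [-3.7, 1.3, 5.6]
finger_gap: 0.165
finger_force: 58.5
```

Run:
```python
from h import *
s=state();print(s["finger_gap"],s["finger_force"],s["tcp_pos"],s["ft_force"],s["time"])
i=camera("wrist");j=camera("scene")[190:260,240:310]
cv2.imwrite("pics/m3.png",np.hstack([i[60:420,120:520],cv2.resize(j,(360,360),interpolation=cv2.INTER_CUBIC)]))
```

```text
0.16478927957707198 58.48658859729767 [539.77627679 -18.83851903  41.51012434] [-3.67371495  1.34925133  5.56967259] 4.8167
```

View pics/m3.png

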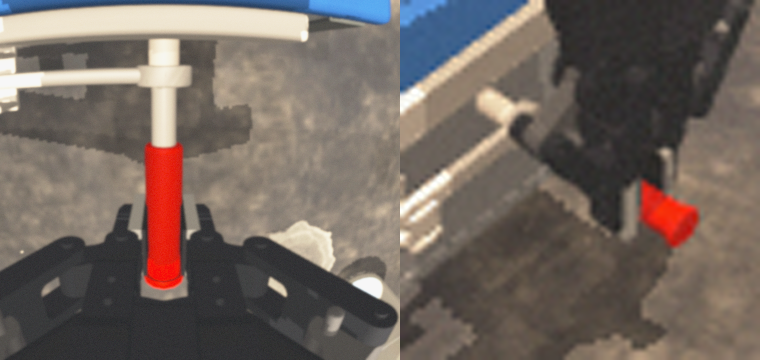

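>>> step_arm(motion=[0,0,-0.01,-0.72,0,0,0,0,0,-0.06,-1.44,0,0,0,0,0,-0.13,-2.16,0,0,0,0,0,-0.23,-2.87,0,0,0,0,0,-0.36,-3.58,0,0,0,0,0,-0.52,-4.28,0,0,0,0,0,-0.7,-4.97,0,0,0,0,0,-0.91,-5.66,0,0,0,0,0,-1.15,-6.34,0,0,0,0,0,-1.42,-7.01,0,0,0,0,0,-1.71,-7.67,0,0,0,0,0,-2.03,-8.31,0,0,0])

```text
time: 5.92
tcp_pos: [520.8, -16.8, 125.8]
orientation: [179.9, 0.0, 83.8]
ft_force: [3.7, -0.7, -3.1]
finger_gap: 0.162
finger_force: 58.5
```

Run:
```python
from h import *
s=state();print(s)
cv2.imwrite("pics/s4.png",camera("scene"))
s=state();print(s["ft_force"],s["tcp_pos"])
d=R.from_euler('z',YAW,degrees=True).inv().apply(s["tcp_pos"]-[539.8,-18.8,41]);print("chest d",d)
```

```text
{'time': 5.9167, 'q': array([-1.05283393e+01,  2.18212752e+00,  1.07365478e+02,  5.67767236e-03,
        7.03270450e+01, -4.36379941e+00]), 'qvel': array([ -0.4593368 , -10.34672731,   1.69985429,  -0.0475629 ,
         8.4524217 ,  -0.29451251]), 'joint_efforts': array([  0.45570463, -38.40918303, -35.97536445,   0.04798132,
         1.20468043,  -0.06097958]), 'tcp_pos': array([520.765402  , -16.80414871, 125.76761579]), 'orientation': array([1.79874607e+02, 4.20280805e-03, 8.38335500e+01]), 'ft_force': array([ 3.68072619, -0.68200796, -3.121859  ]), 'torque': array([-0.29405028, -0.87286053, -0.07986763]), 'finger_force': 58.48716616630554, 'finger_gap': 0.16169567017342196}
[ 0.90320681 -0.64437943 -2.17509089] [520.33482426 -16.71776547 126.82085433]
chest d [-1.95762262e+01 -1.16708072e-02  8.58208543e+01]
```

>>> step_arm(motion=[0,0,-0.35,-0.63,0,0,0,0,0,-0.72,-1.25,0,0,0,0,0,-1.11,-1.85,0,0,0,0,0,-1.53,-2.44,0,0,0,0,0,-1.97,-3.01,0,0,0,0,0,-2.44,-3.56,0,0,0,0,0,-2.92,-4.09,0,0,0,0,0,-3.43,-4.6,0,0,0,0,0,-3.96,-5.09,0,0,0,0,0,-4.5,-5.56,0,0,0,0,0,-4.92,-5.9,0,0,0,0,0,-4.92,-5.9,0,0,0])

```text
time: 6.97
tcp_pos: [474.4, -11.8, 187.3]
orientation: [179.4, 0.0, 83.8]
ft_force: [6.2, -0.3, 4.8]
finger_gap: 0.158
finger_force: 59.2
```

Run:
```python
from h import *
i=camera("scene");s=state();print(s["finger_gap"],s["ft_force"],s["tcp_pos"])
d=R.from_euler('z',YAW,degrees=True).inv().apply(s["tcp_pos"]-[539.8,-18.8,41]);print("chest d",d)
j=camera("wrist")
cv2.imwrite("pics/m5.png",np.hstack([cv2.resize(i[70:280,110:310],(400,420),interpolation=cv2.INTER_CUBIC),j[:420,60:460]]))
```

```text
0.16060167338468032 [ 7.2611007  -0.61878804  4.27196987] [474.58909944 -11.84752395 187.08490784]
chest d [-6.55804437e+01 -6.22488415e-02  1.46084908e+02]
```

View pics/m5.png

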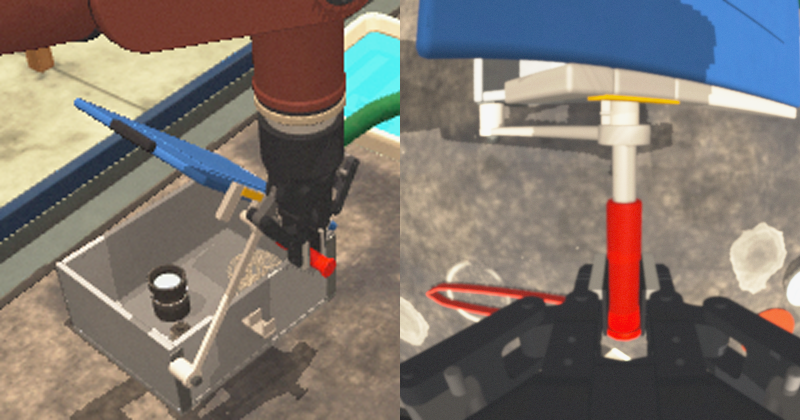

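>>> step_arm(motion=[0,0,-0.29,-0.22,0,0,0,0,0,-0.58,-0.43,0,0,0,0,0,-0.87,-0.64,0,0,0,0,0,-1.17,-0.84,0,0,0,0,0,-1.17,-0.84,0,0,0,0,0,-1.17,-0.84,0,0,0,0,0,-1.17,-0.84,0,0,0])

```text
time: 7.65
tcp_pos: [463.5, -10.7, 196.2]
orientation: [179.4, 0.0, 83.8]
ft_force: [6.3, -1.2, 9.8]
finger_gap: 0.161
finger_force: 60.5
```

Run:
```python
from h import *
i=camera("scene");s=state();print(s["finger_gap"],s["ft_force"],s["tcp_pos"],s["time"])
d=R.from_euler('z',YAW,degrees=True).inv().apply(s["tcp_pos"]-[539.8,-18.8,41]);print("chest d",d,np.arctan2(d[2],180+d[0]))
# lid angle from slot geometry: compare yellow mark and handle pixels, current vs m5
import os
j=camera("wrist");cv2.imwrite("pics/w6.png",j);cv2.imwrite("pics/s6.png",i)
old=cv2.imread("pics/m5.png")
def yel(b):
    h=cv2.cvtColor(b,cv2.COLOR_BGR2HSV);m=cv2.inRange(h,(20,170,120),(33,255,255));k=cv2.connectedComponentsWithStats(m)
    return [(k[2][q].tolist(),k[3][q].round(1)) for q in range(1,k[0]) if k[2][q,4]>8]
print("old wrist",yel(old[:,400:]),"new",yel(j[:,60:460]))
print("old sc",yel(old[:,:400]),"new",yel(cv2.resize(i[70:280,110:310],(400,420),interpolation=cv2.INTER_CUBIC)))
# lid far corner (handle end) in the scene
o2=old[:,:400]; n2=cv2.resize(i[70:280,110:310],(400,420),interpolation=cv2.INTER_CUBIC)
for b in(o2,n2):
    h=cv2.cvtColor(b,cv2.COLOR_BGR2HSV);m=cv2.inRange(h,(100,170,60),(115,255,255))
    m[:,:60]=0; m[:80,:70]=0
    k=cv2.connectedComponentsWithStats(m);q=1+k[2][1:,4].argmax();print(k[2][q],k[3][q])
```

```text
0.1577202109590852 [ 6.4242235  -0.47631169  9.93704185] [463.56355548 -10.69993565 196.25290346] 7.7
chest d [-7.66654838e+01 -1.00516271e-01  1.55252903e+02] 0.9835406560153847
old wrist [([188, 95, 91, 9, 409], array([232.9,  98.9]))] new [([192, 100, 80, 6, 276], array([230.9, 102.2]))]
old sc [([242, 189, 20, 12, 128], array([251.5, 194.6]))] new [([234, 205, 6, 6, 19], array([236.4, 207.2]))]
[ 89 114   3   1   3] [ 90. 114.]
[ 77 130   3   1   3] [ 78. 130.]
```

>>> step_arm(motion=[8.5,0,0,0,0,0,0,8.5,0,0,0,0,0,0,8.5,0,0,0,0,0,0,8.5,0,0,0,0,0,0,8.5,0,0,0,0,0,0,8.5,0,0,0,0,0,0,8.5,0,0,0,0,0,0,8.5,0,0,0,0,0,0])

```text
time: 8.42
tcp_pos: [459.4, -10.1, 191.5]
orientation: [-180.0, -0.0, 83.8]
ft_force: [-1.4, -0.3, -0.1]
finger_gap: 0.997
finger_force: 0.0
```

>>> step_arm(motion=[8.5,0,0,-1.5,0,0,0,8.5,0,0,-3.5,0,0,0,8.5,0,0,-6,0,0,0,8.5,0,0,-9,0,0,0,8.5,0,0,-12,0,0,0,8.5,-2,0,-12,0,0,0,8.5,-5,0,-12,0,0,0,8.5,-8,0,-12,0,0,0,8.5,-10,0,-12,0,0,0,8.5,-10,0,-12,0,0,0,8.5,-10,0,-12,0,0,0,8.5,-10,0,-12,0,0,0])

```text
time: 9.42
tcp_pos: [448.9, -109.2, 311.6]
orientation: [-180.0, -0.0, 83.8]
ft_force: [0.6, 0.0, 0.7]
finger_gap: 0.998
finger_force: 0.0
```

Run:
```python
from h import *
i=camera("scene");s=state();print(s["finger_gap"],s["ft_force"],s["tcp_pos"],s["time"],abs(s["qvel"]).max())
j=camera("wrist")
cv2.imwrite("pics/m7.png",np.hstack([cv2.resize(i[70:350,110:430],(480,420),interpolation=cv2.INTER_CUBIC),j[:420,120:440]]))
```

```text
0.996686215474176 [ 0.28249209 -0.08594993  0.44872721] [ 448.92663293 -108.86004937  311.63134965] 9.4667 0.5577798763104397
```

View pics/m7.png

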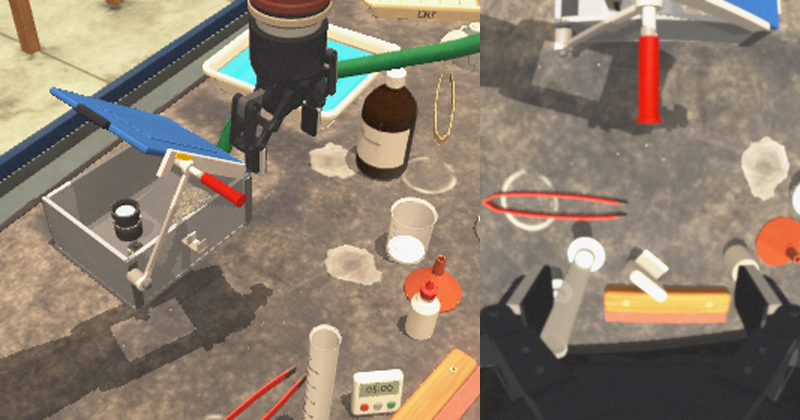

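The rod holds the lid open with its nose under the yellow mark, near scene crop (180,160). The gripper is clear, and the beaker, timer and bottle stand where they were.

```bash
python3 -c "
from plant import *
print(job_done())"
```

```text
the job is handed in; nothing more can be done
None
```

The job is handed in at about 9.5 s: the last picture shows the lid held open by the prop rod alone, its nose in the yellow-marked slot, with the gripper clear and the beaker, timer and dropper bottle undisturbed.

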